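# Stop-button check at the bench

## Robot

A 7-joint arm with a two-finger parallel gripper is mounted at the origin on a cart in front of the work surface, level with it; the furniture and walls round the work are solid. World frame = base frame: x ahead of the robot, y to its left, z up, the work surface at z = 0. Lengths are in m, angles in rad, forces in N, time in s.
With the tool pointing down it reaches from about 0.4 to 0.85 m from the base axis. Payload 10.4 kg.
Tool frame: the origin (TCP) lies between the finger pads; the fingertips stand 17 mm ahead of it and the grasp point (between the pads) lies 2 mm behind it; z points along the fingers, y is the line along which they close (so a half turn about z gives the same grasp; the last joint's range is limited). The gripper opens to 85 mm and grips with 20 to 120 N. Pads are 22 mm wide; open, the fingers measure 114 mm over their backs; the gripper's body (76 mm by 85 mm) begins 54 mm behind the grasp point. The pads swing forward as they close: fully open they stand 13 mm farther back than shut.
Start: joints at [1.208, 0.332, -0.065, 1.46, 0.022, 1.35, -0.088], TCP at [0.208, -0.589, 0.248] pointing down, gripper open.
Joint ranges: [-2.6, 2.6], [-0.5, 2.12], [-1.47, 1.34], [0.16, 2.42], [-1.27, 4.41], [0.06, 2.06], [-2.6, 2.6]. Speed limits (rad/s): [2.22, 2.22, 2.79, 2.79, 3.14, 3.14, 3.14].

## Interface

Orientations are given as a unit quaternion [x, y, z, w].
In Python, from workcell import readout, imaging, manip gives the robot as it stands. The module is installed in compiled form; this text tells all that it offers.
- The arm moves only by the shell command python3 -m crank 'ROWS' [OPENING] [FORCE]. ROWS is JSON, a list of rows, each a list of 4 numbers: the shift along the tool's x, y, z as a fraction of full scale, then the turn about the tool's z as a fraction of full scale. In form: [[x, y, z, yaw], ...]. A call has 1 to 5 rows; each row is the pose to reach, as a shift and turn from the pose commanded when the call began, along the tool's axes at that moment; what a row does not reach only later rows make up. Full scale, the value 1, is 400 mm for a shift and 60 degrees for a turn. A row lasts 1/12 s, in which the tool goes at most 41.7 mm and 7.16 degrees, less where a joint would pass 70% of its speed; a pose out of reach is approached as far as the arm can. A call with a number of a shift or a turn outside -1 to 1 is refused whole. A call with a gripper value outside its range is refused whole. OPENING is the gripper command: -1 is shut, 1 is fully open, values between are in proportion, set as the call begins (- or left out, the last holds). The fingers move at their own pace and stop on an object; FORCE is the grip in N (left out, the last holds). Time passes only in rows, so rows that repeat a pose let the fingers close. It gives the time, the measured TCP pose, the force, the opening and the grip force at its end, in the units of the state.
- readout.get_obs(): the state, without advancing time (a new reading comes with each control period).
- imaging.camera(name): name is "side" or "top"; returns a dict with "color" (420x560x3 uint8, red, green, blue), "fx", "fy", "cx", "cy" (pixels), "rvec" (rotation vector, rad) and "tvec" (3), from world to camera coordinates, as OpenCV has them. Camera axes: x right, y down, z forward; pixel columns grow to the right and rows downward; lengths in m; the calibration is good to about 2 mm. A picture is of the moment at which its call begins. There is no depth.
- manip.hand_in(): hands the job in; it is judged then, once.
The state is a dict: "clock": time; "joint_pos": joint angles; "joint_velocities": joint speeds; "tau": joint torques, N m; "position": TCP position; "ee_rot": TCP orientation; "ft_force": force on the tool from outside, world axes, zero at the start; "torque": the same for the moment, N m; "grip_width": opening from 0.0 (shut) to 1.0 (fully open); "grasp_force": force on a finger pad.
Only numpy, scipy, OpenCV 4.12 (cv2) and the standard library are available. Lean on these libraries where they do the work, as an engineer would, in place of code of your own. Each camera call takes 0.05 s, during which the arm holds its last target. There are 200 camera calls.

## Task

Check the machine stop: press the winged mushroom stop button fully in so that it latches, then twist it clockwise by pushing on the side of its wing until it springs back out, and after that press the flat reset button on the other box fully in and let it go. Only touch and push, gently, with the fingers: do not grip the buttons, do not press reset while the stop is in, and leave the loose things round about where they are.

Things in the scene. Friction and masses are not known exactly. Their poses are not given: they have to be found in the camera images.
- stop_box: stop station: grey switch enclosure screwed to the bench (it cannot move), 76 x 76 mm in plan and 56 mm high, with a cable gland (20 mm across, sticking out 18 mm, 22 mm above the bench) on its +x side. Origin at the centre of its underside, z up. A steel collar (38 mm across, 6 mm high) on its top carries the mushroom stop button.
- stop_top (a point): top centre of the straight wing on the black mushroom stop button, on its axis, 104 mm above the bench when out. Wing 50 mm long, 11 thick, 20 high, standing on a round cap 60 mm across, 10 mm thick. The frame sinks and turns with the button: x along the wing, y across, z up (at rest the axes of stop_box). Clockwise from above: the wing's +x end goes towards -y.
- stop_press (a joint): how far the mushroom button is pressed in, m: 0 out, 0.010 at the bottom. A return spring pushes it out with 2 N at the top to 4 N at the bottom; a firm push of 8 to 15 N surely seats it fully in. Pressed beyond 0.0085, untwisted, it latches and then stays in at about 0.008 when let go.
- stop_twist (a joint): clockwise twist of the mushroom button seen from above, rad: 0 at rest, stop at 1.0. A weak spring (0.02 to 0.05 N m) turns it back to 0 when let go. When the latched button is twisted to about 0.6 the latch lets go and the button springs out by 8 mm.
- reset_box: reset station: smaller grey switch enclosure screwed to the bench (it cannot move), 66 x 66 mm in plan and 46 mm high, with the same cable gland on its +x side. Origin at the centre of its underside, z up. It carries a flat round push button with no wing.
- reset_button_top (a point): centre of the top face of the flat round black reset button, 32 mm across, 68 mm above the bench when out, standing 10 mm proud of a 48 mm steel bezel; it is pressed straight down.
- reset_button (a joint): how far the reset button is pressed, m: 0 out, 0.006 fully in; a spring (5 N when fully in) pushes it out again, it does not latch.
- spool_a: bystander, loose on the bench: wire spool, a flanged cylinder 60 mm across and 36 mm high standing on end. Origin at the centre of its underside.
- flux_pot: bystander, loose on the bench: round screw-lid pot 55 mm across, 36 mm high. Origin at the centre of its underside.
- block_b: bystander, loose on the bench: dark grey metal block, a 32 mm cube with a hole in the top. Origin at the centre of its underside.
- screwdriver_a: bystander, loose on the bench: screwdriver 195 mm long, 25 mm thick, lying on the bench. Origin at the centre of its underside.
- side_cutters: bystander, loose on the bench: side cutters 152 x 56 x 12 mm lying flat. Origin at the centre of its underside.

How it is judged:
By the outcome, as a careful person would: the job done as asked, in the order asked, and still so for the second after the job is handed in, with the robot touching nothing.
It also fails if it takes over 51 s, if anything falls off the work surface, if the arm or the gripper's body presses on something with over 40 N, if the wrist force passes 120 N, or if a joint passes its speed limit or range.

## Working session

There is one attempt and no reset: what is moved stays moved. The work goes in short steps, Python scripts to look and compute and a shell command to move; the robot and the scene stay as the last step left them, time stands still between calls to the robot, and variables do not carry over. Pictures are saved under pics/ and viewed, at most 10 in all, crops included, and the job is handed in when it is done.

```bash
mkdir -p pics
python3 - <<'E'
from workcell import readout, imaging
import cv2
print(readout.get_obs())
for n in("top","side"):
    c=imaging.camera(n); cv2.imwrite(f"pics/{n}0.png",c["color"][:,:,::-1]); print(n,[c[k] for k in("fx","fy","cx","cy","rvec","tvec")])
E
```

```text
{'clock': 0.0, 'joint_pos': array([ 1.20839068,  0.33286386, -0.06466643,  1.46093697,  0.0216115 ,
        1.34987477, -0.08851797]), 'joint_velocities': array([-2.62789260e-05, -3.26484004e-04, -9.77720349e-04, -1.17244756e-03,
        8.51289604e-04, -1.81796855e-03,  8.28686971e-06]), 'tau': array([ 2.85424812e-04, -6.25453877e+01,  4.90243337e-02, -3.91591108e+01,
        1.62229082e-02,  1.01389649e-02,  5.93888416e-06]), 'position': array([ 0.20817585, -0.58895007,  0.2475229 ]), 'ee_rot': array([ 9.85603187e-01,  1.69073582e-01, -1.59282591e-04, -6.75175070e-04]), 'ft_force': array([0.63624226, 0.13451393, 0.90338503]), 'torque': array([ 0.01254696, -0.03689808, -0.0011372 ]), 'grasp_force': 0.0, 'grip_width': 1.0021879875247612}
top [386.29013771802505, 386.29013771802505, 270.265919357599, 208.53364716871573, array([ 2.15161604, -2.20719364,  0.10601444]), array([0.0054433 , 0.55506796, 1.14907147])]
side [410.1876385509523, 410.1876385509523, 271.9687129480805, 211.60655977400918, array([ 2.27105342, -0.03453773, -0.00267835]), array([-0.53901148,  0.08970069,  1.12597314])]
```

View pics/top0.png

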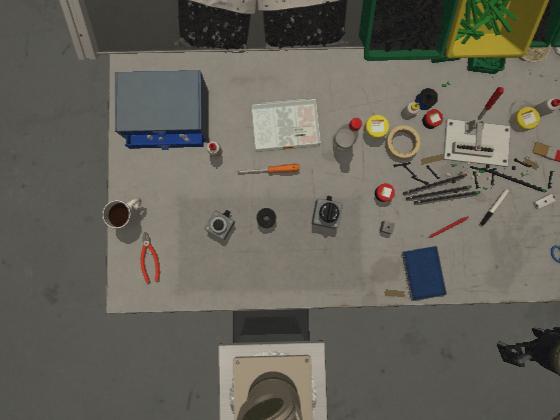

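View pics/side0.png

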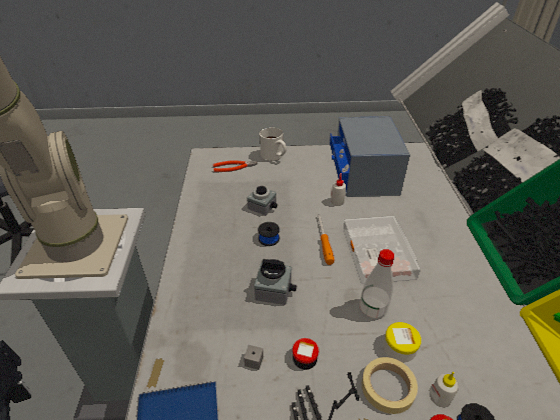

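```bash
cat > h.py <<'E'
import cv2,numpy as np
from workcell import readout, imaging
def cam(n):
    c=imaging.camera(n); c["K"]=np.array([[c["fx"],0,c["cx"]],[0,c["fy"],c["cy"]],[0,0,1]]); c["R"]=cv2.Rodrigues(c["rvec"])[0]; return c
def proj(c,p): return cv2.projectPoints(np.array(p,float).reshape(-1,1,3),c["rvec"],c["tvec"],c["K"],None)[0].reshape(-1,2)
def ray(c,uv,z):
    o=-c["R"].T@c["tvec"]; d=c["R"].T@np.linalg.inv(c["K"])@np.array([*uv,1.]); return o+d*(z-o[2])/d[2]
def crop(c,x,y,w,h,s): return cv2.resize(c["color"][y:y+h,x:x+w,::-1],None,fx=s,fy=s,interpolation=cv2.INTER_CUBIC)
E
python3 - <<'E'
from h import *
t=cam("top");s=cam("side")
a=np.hstack([crop(t,195,190,50,60,8),crop(t,300,185,50,60,8)])
cv2.imwrite("pics/t1.png",a)
a=np.hstack([crop(s,237,178,50,60,8),crop(s,247,250,50,60,8)])
cv2.imwrite("pics/s1.png",a)
p=readout.get_obs()["position"]
print(proj(t,[p,[0,0,0]]),proj(s,p))
for uv,z in (((327,212),.104),((221,226),.068)): print(ray(t,uv,z))
E
```

```text
[[516.61767562 338.17551838]
 [272.09582463 395.13411852]] [[ 18.53860742 428.9030096 ]]
[ 0.5340434  -0.16843509  0.104     ]
[0.50372983 0.13642778 0.068     ]
```

View pics/t1.png

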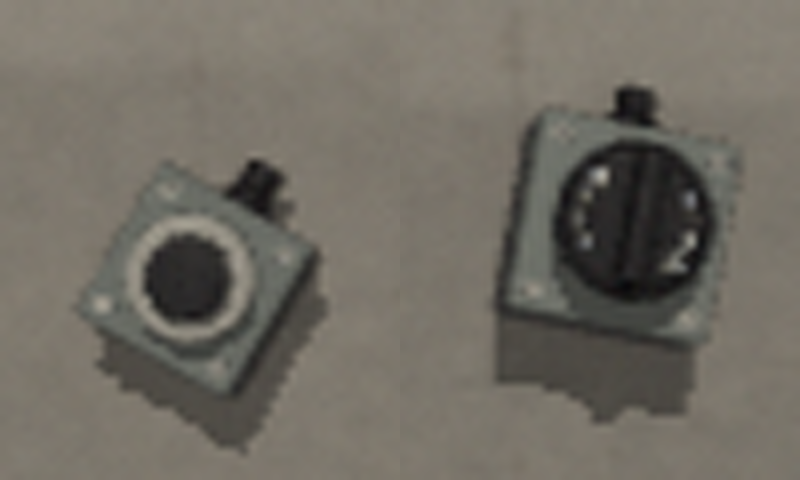

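View pics/s1.png

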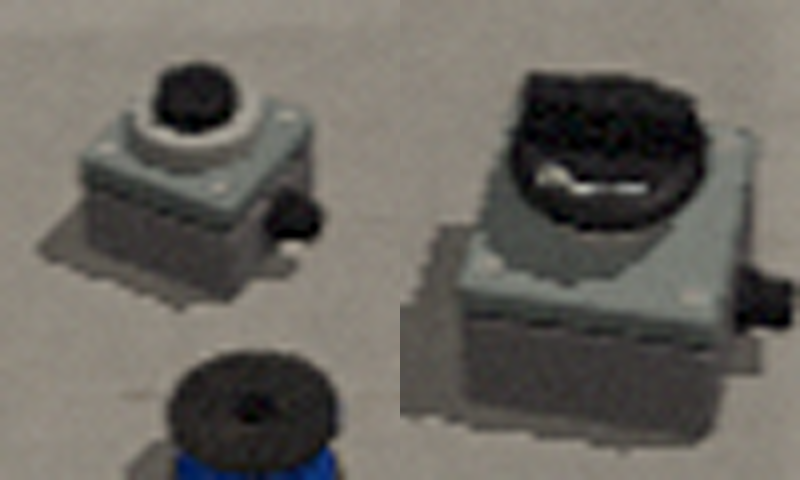

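Run:
```python
from h import *
t=cam("top");s=cam("side")
px=lambda x0,y0,X,Y,off=0:(x0+(X-off+.5)/8-.5,y0+(Y+.5)/8-.5)
def box(x0,y0,off,C,z):
    P=np.array([ray(t,px(x0,y0,X,Y,off),z)[:2] for X,Y in C]); # order: +x+y, +x-y, -x-y, -x+y
    d=P[0]-P[3]+P[1]-P[2]; e=P[0]-P[1]+P[3]-P[2]
    print("box",P.mean(0),np.degrees(np.arctan2(d[1],d[0])),np.degrees(np.arctan2(-e[0],e[1])),np.linalg.norm(d)/2,np.linalg.norm(e)/2)
box(300,185,400,[(545,108),(738,145),(700,340),(500,305)],.056)
box(195,190,0,[(168,165),(315,250),(230,393),(82,308)],.046)
print("cap",ray(t,px(300,185,635,220,400),.083),"wing",ray(t,px(300,185,648,148,400),.104),ray(t,px(300,185,625,285,400),.104))
print("reset",ray(t,px(195,190,188,278),.068),"side",ray(s,px(237,178,196,92),.068), "cap side", ray(s,px(247,250,608,153,400),.081))
```

```text
box [ 0.53595961 -0.17634817] -14.127021400390072 -11.877856113473982 0.07450546373979607 0.07375979576324761
box [0.50960252 0.14370836] -31.820890693239743 -31.28104771332679 0.06154573443179007 0.06347531712810653
cap [ 0.53532866 -0.17731227  0.083     ] wing [ 0.55923005 -0.17954877  0.104     ] [ 0.51078046 -0.16947699  0.104     ]
reset [0.50886319 0.14490379 0.068     ] side [0.51175386 0.13983498 0.068     ] cap side [ 0.53730048 -0.18155907  0.081     ]
```

Stop is at about (0.536, -0.177) with yaw about -12.5°; reset is at about (0.510, 0.1435). I'll shut the gripper and approach.

```bash
python3 -m crank '[[0.08,-0.05,0,0],[0.16,-0.1,0,0],[0.24,-0.15,0,0],[0.32,-0.2,0,0],[0.4,-0.25,0,0]]' -1 20
python3 -m crank '[[0.08,-0.05,0,0],[0.16,-0.1,0,0],[0.24,-0.15,0,0],[0.32,-0.2,0,0],[0.4,-0.25,0,0]]'
python3 -m crank '[[0.08,-0.05,0,0.1],[0.16,-0.1,0,0.2],[0.24,-0.15,0,0.3],[0.3,-0.19,0,0.4],[0.316,-0.198,0,0.5]]'
python3 -m crank '[[0,0,0,0.033],[0,0,0,0.033]]'
```

```text
clock: 0.72
position: [0.3267, -0.4401, 0.2484]
ee_rot: [0.986, 0.169, 0.0, 0.0]
ft_force: [2.2, -0.9, 0.5]
grip_width: 0.3
grasp_force: 0.0
clock: 1.13
position: [0.4442, -0.2924, 0.2485]
ee_rot: [0.986, 0.169, 0.0, 0.0]
ft_force: [0.6, -1.7, 0.5]
grip_width: -0.001
grasp_force: 0.0
clock: 1.55
position: [0.5387, -0.1714, 0.2483]
ee_rot: [0.996, -0.091, 0.0, -0.001]
ft_force: [-0.5, -0.1, 0.3]
grip_width: -0.002
grasp_force: 0.0
clock: 1.72
position: [0.5365, -0.1763, 0.2481]
ee_rot: [0.994, -0.109, -0.0, -0.0]
ft_force: [0.1, -0.9, -0.1]
grip_width: 0.0
grasp_force: 0.0
```

```bash
python3 -m crank '[[0,0,0.09,0],[0,0,0.18,0],[0,0,0.25,0],[0,0,0.28,0],[0,0,0.28,0]]'
python3 - <<'E'
from h import *
t=cam("top");s=cam("side")
cv2.imwrite("pics/2.png",np.hstack([crop(t,290,165,80,100,5),crop(s,232,190,80,100,5)]))
E
```

```text
clock: 2.13
position: [0.5343, -0.1774, 0.1337]
ee_rot: [0.994, -0.109, -0.002, -0.0]
ft_force: [-0.9, 1.1, 1.1]
grip_width: 0.003
grasp_force: 0.0
```

View pics/2.png

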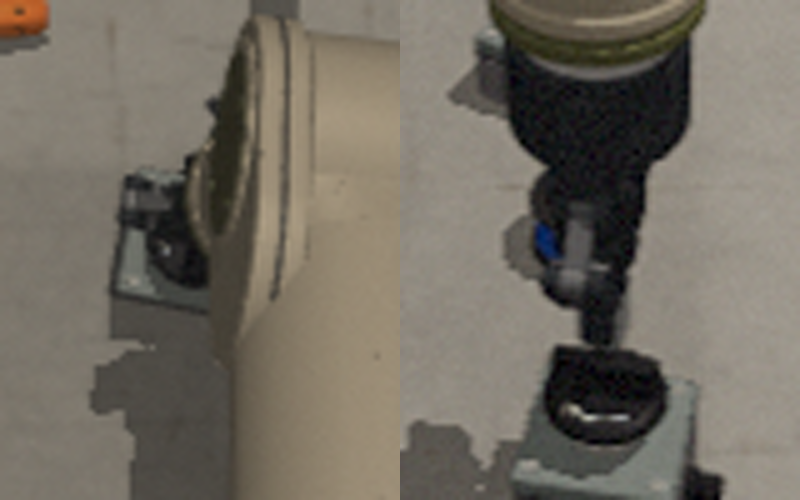

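Side view: the shut fingertips (about crop 600,340) sit just above the wing's middle (605,355). Pressing.

```bash
python3 -m crank '[[0,0,0.01,0],[0,0,0.02,0],[0,0,0.03,0],[0,0,0.03,0]]'
python3 -m crank '[[0,0,0.008,0],[0,0,0.016,0],[0,0,0.02,0],[0,0,0.02,0]]'
```

```text
clock: 2.57
position: [0.536, -0.1773, 0.124]
ee_rot: [0.994, -0.109, -0.0, 0.0]
ft_force: [0.5, 1.2, -0.4]
grip_width: -0.001
grasp_force: 0.0
clock: 2.9
position: [0.5364, -0.1773, 0.1162]
ee_rot: [0.994, -0.109, 0.0, 0.0]
ft_force: [0.8, -0.1, 1.6]
grip_width: 0.003
grasp_force: 0.9
```

```bash
python3 -m crank '[[0,0,0.006,0],[0,0,0.01,0],[0,0,0.01,0]]'
python3 -m crank '[[0,0,0.004,0],[0,0,0.004,0],[0,0,0.004,0]]'
```

```text
clock: 3.15
position: [0.5363, -0.1773, 0.1122]
ee_rot: [0.994, -0.109, 0.0, 0.0]
ft_force: [1.1, -0.3, 3.9]
grip_width: -0.005
grasp_force: 1.7
clock: 3.4
position: [0.5365, -0.1773, 0.1111]
ee_rot: [0.994, -0.109, 0.0, 0.0]
ft_force: [-0.3, 0.3, 6.5]
grip_width: 0.001
grasp_force: 2.9
```

```bash
python3 -m crank '[[0,0,0.003,0],[0,0,0.004,0],[0,0,0.004,0]]'
python3 -m crank '[[0,0,0.002,0],[0,0,0.002,0],[0,0,0.002,0]]'
```

```text
clock: 3.65
position: [0.5369, -0.1774, 0.1109]
ee_rot: [0.994, -0.109, 0.001, 0.0]
ft_force: [-4.0, 1.0, 17.9]
grip_width: -0.002
grasp_force: 8.9
clock: 3.9
position: [0.537, -0.1775, 0.1107]
ee_rot: [0.994, -0.109, 0.001, 0.0]
ft_force: [-6.0, 1.3, 23.4]
grip_width: 0.0
grasp_force: 11.7
```

```bash
python3 -m crank '[[0,0,-0.04,0],[0,0,-0.08,0],[0.03,-0.05,-0.08,0],[0.065,-0.1,-0.08,0],[0.065,-0.1,-0.08,0]]'
python3 - <<'E'
from h import *
s=cam("side");t=cam("top")
cv2.imwrite("pics/3.png",np.hstack([crop(t,290,165,80,100,5),crop(s,232,210,80,100,5)]))
R=cv2.Rodrigues(np.array([0,0,np.radians(-12.5)]))[0]
for z in(.104,.096): print(proj(s,[[.5365,-.177,0]+R@[x,5.5e-3*k,z] for x in(.025,-.025) for k in (1,-1)])-[232,210])
E
```

```text
clock: 4.32
position: [0.5724, -0.1394, 0.1403]
ee_rot: [0.994, -0.107, 0.001, -0.001]
ft_force: [0.2, 1.5, -0.3]
grip_width: -0.001
grasp_force: 0.0
[[51.32808128 50.04052328]
 [50.48477834 53.58303857]
 [29.75429242 47.13838017]
 [28.72680843 50.62541018]]
[[51.31302207 52.45818509]
 [50.47428179 56.00246645]
 [29.85746258 49.55191066]
 [28.83656271 53.040962  ]]
```

View pics/3.png

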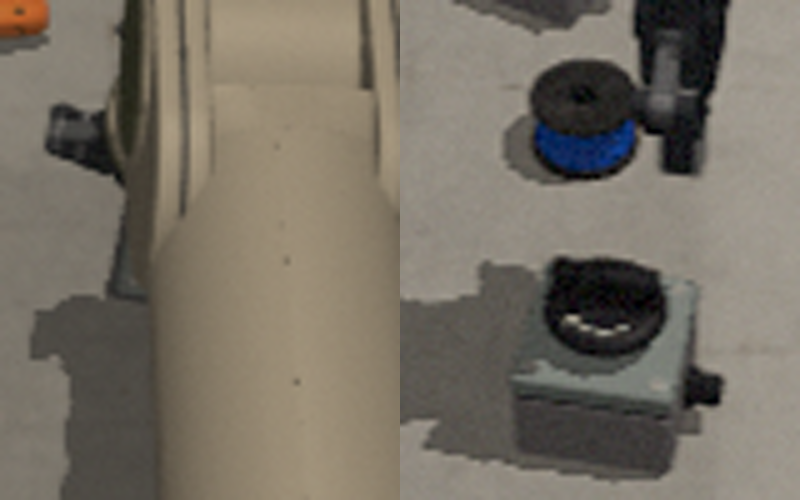

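The wing's top edge sits about 2 px lower than before (row 261.6 against 259.4), so it is in by about 8 mm and latched. I'll lower beside the +x end and approach.

```bash
python3 -m crank '[[0,0,0.04,0],[0,0,0.075,0],[0,0,0.0875,0],[0,0,0.0875,0]]'
python3 -m crank '[[0,0.015,0,0],[0,0.03,0,0],[0,0.045,0,0],[0,0.045,0,0]]'
python3 -m crank '[[0,0.007,0,0],[0,0.014,0,0],[0,0.014,0,0]]'
```

```text
clock: 4.75
position: [0.5686, -0.1445, 0.1036]
ee_rot: [0.994, -0.109, -0.002, 0.0]
ft_force: [-0.7, 0.2, -0.2]
grip_width: 0.001
grasp_force: 0.0
clock: 5.08
position: [0.566, -0.1639, 0.1059]
ee_rot: [0.994, -0.11, 0.0, 0.001]
ft_force: [-0.7, -1.0, -0.7]
grip_width: -0.0
grasp_force: 0.0
clock: 5.33
position: [0.5654, -0.1671, 0.1056]
ee_rot: [0.994, -0.109, 0.0, -0.0]
ft_force: [1.7, 1.4, 0.1]
grip_width: -0.005
grasp_force: 0.7
```

```bash
python3 -m crank '[[0,0.005,0,0],[0,0.01,0,0],[0,0.01,0,0]]'
python3 -m crank '[[0,0.005,0,0],[0,0.01,0,0],[0,0.01,0,0]]'
```

```text
clock: 5.58
position: [0.5645, -0.171, 0.1055]
ee_rot: [0.994, -0.109, 0.0, 0.0]
ft_force: [3.2, 2.0, 0.8]
grip_width: -0.004
grasp_force: 1.2
clock: 5.83
position: [0.5633, -0.1752, 0.1054]
ee_rot: [0.994, -0.109, 0.0, 0.0]
ft_force: [2.1, 1.8, 2.1]
grip_width: 0.003
grasp_force: 1.3
```

```bash
python3 -m crank '[[0,0.004,0,0],[0,0.008,0,0],[0,0.008,0,0]]'
python3 -m crank '[[0,0.003,0,0],[0,0.006,0,0],[0,0.006,0,0]]'
python3 - <<'E'
from h import *
s=cam("side");t=cam("top")
cv2.imwrite("pics/4.png",np.hstack([crop(t,290,165,80,100,5),crop(s,232,210,80,100,5)]))
E
```

```text
clock: 6.08
position: [0.5626, -0.1784, 0.1054]
ee_rot: [0.994, -0.109, 0.0, 0.0]
ft_force: [2.6, 0.8, 2.0]
grip_width: 0.003
grasp_force: 1.2
clock: 6.33
position: [0.562, -0.1805, 0.1052]
ee_rot: [0.994, -0.109, -0.0, 0.0]
ft_force: [1.6, 1.6, 1.6]
grip_width: -0.002
grasp_force: 0.9
```

View pics/4.png

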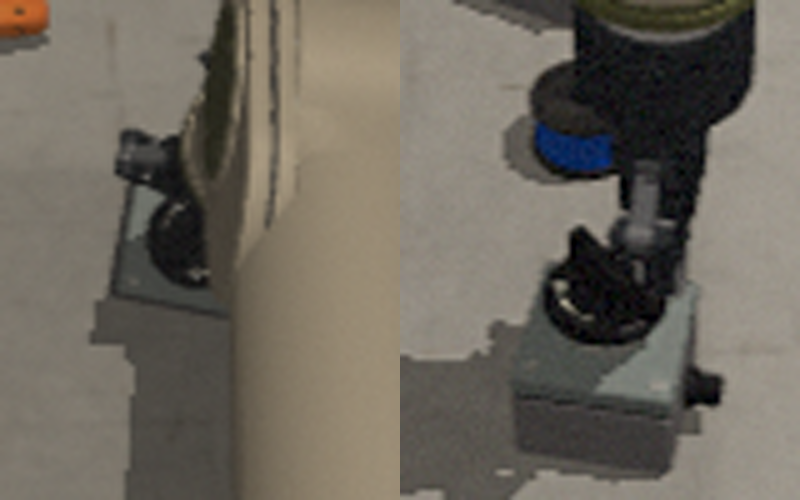

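Side view: the wing has turned about 40–45°, and the cap's lower edge (row 345 against 355) has risen about 2 px, so it seems released. I'll back off and check.

```bash
python3 -m crank '[[0,-0.02,0,0],[0,-0.05,0,0],[0,-0.08,0,0],[0,-0.1,-0.04,0],[0,-0.11,-0.12,0]]'
python3 -m crank '[[0,-0.08,-0.04,0],[0,-0.16,-0.04,0],[0,-0.24,-0.04,0],[0,-0.24,-0.04,0]]'
python3 - <<'E'
from h import *
s=cam("side");t=cam("top")
cv2.imwrite("pics/5.png",np.hstack([crop(t,290,165,80,100,5),crop(s,232,210,80,100,5)]))
E
```

```text
clock: 6.85
position: [0.5696, -0.1336, 0.15]
ee_rot: [0.994, -0.107, -0.004, -0.001]
ft_force: [0.5, -0.5, -0.1]
grip_width: 0.001
grasp_force: 0.0
clock: 7.18
position: [0.5931, -0.0336, 0.1698]
ee_rot: [0.995, -0.104, 0.0, -0.002]
ft_force: [0.0, 1.0, -1.0]
grip_width: 0.002
grasp_force: 0.0
```

View pics/5.png

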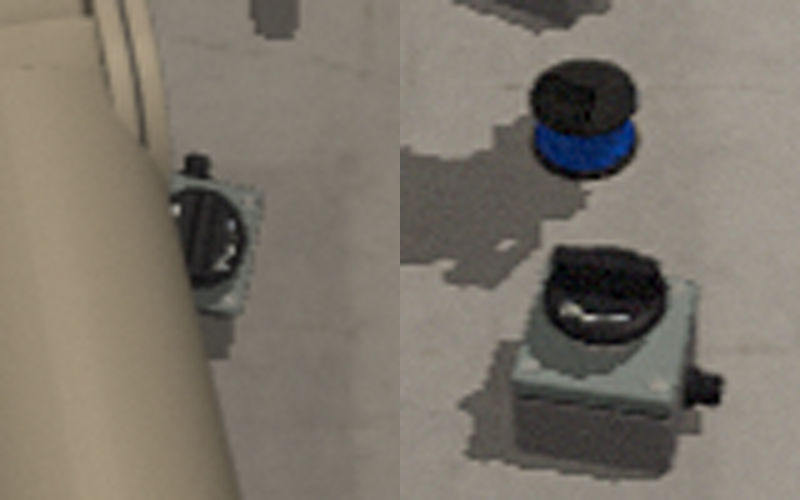

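Side view: the wing is back at rest, with its top edge at row 247 against 258 when latched, so the stop is out. Moving to the reset.

```bash
python3 -m crank '[[-0.06,-0.078,0,0],[-0.12,-0.156,0,0],[-0.18,-0.234,0,0],[-0.24,-0.312,0,0],[-0.3,-0.388,0,0]]'
python3 -m crank '[[0,0,0,0],[0,0,0,0]]'
```

```text
clock: 7.7
position: [0.5077, 0.1347, 0.1691]
ee_rot: [0.994, -0.11, -0.0, 0.0]
ft_force: [0.7, 1.1, -0.5]
grip_width: 0.005
grasp_force: 0.0
clock: 7.87
position: [0.5079, 0.1356, 0.1693]
ee_rot: [0.994, -0.107, -0.0, 0.0]
ft_force: [1.2, -0.6, 0.4]
grip_width: -0.0
grasp_force: 0.0
```

```bash
python3 -m crank '[[0,-0.02,0.06,0],[0,-0.02,0.12,0],[0,-0.02,0.165,0],[0,-0.02,0.185,0],[0,-0.02,0.185,0]]'
python3 -m crank '[[0,0,0,0]]'
python3 - <<'E'
from h import *
s=cam("side");t=cam("top")
cv2.imwrite("pics/6.png",np.hstack([crop(t,180,180,80,100,5),crop(s,222,140,80,100,5)]))
E
```

```text
clock: 8.28
position: [0.5099, 0.14, 0.0934]
ee_rot: [0.994, -0.11, -0.002, 0.001]
ft_force: [-0.3, 0.6, -0.5]
grip_width: 0.002
grasp_force: 0.0
clock: 8.37
position: [0.5111, 0.141, 0.0956]
ee_rot: [0.994, -0.11, -0.0, 0.0]
ft_force: [0.6, 0.4, 0.8]
grip_width: -0.005
grasp_force: 0.0
```

View pics/6.png

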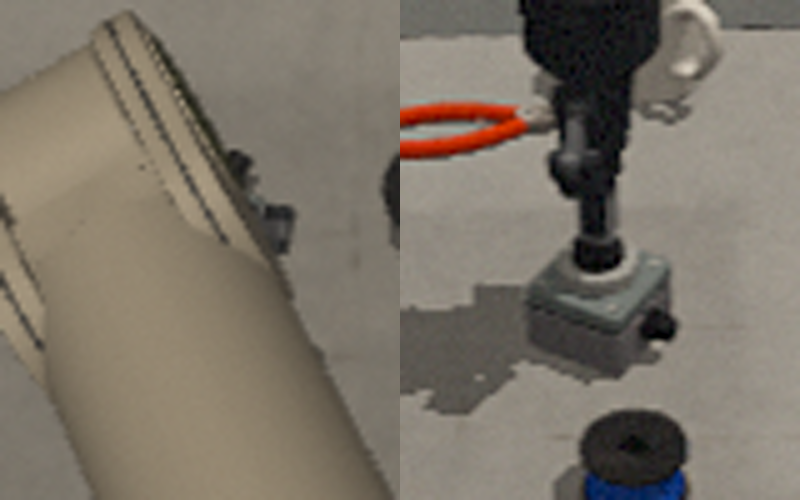

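Side view: the fingertips (about 600,235) are centred over the reset button (600,250). Pressing down, to full travel at TCP 0.079.

```bash
python3 -m crank '[[0,0,0.01,0],[0,0,0.02,0],[0,0,0.027,0],[0,0,0.027,0]]'
python3 -m crank '[[0,0,0.006,0],[0,0,0.012,0],[0,0,0.012,0]]'
python3 -m crank '[[0,0,0.004,0],[0,0,0.006,0],[0,0,0.006,0]]'
```

```text
clock: 8.8
position: [0.5108, 0.1417, 0.0842]
ee_rot: [0.994, -0.109, 0.0, 0.0]
ft_force: [0.9, -0.3, 2.6]
grip_width: 0.0
grasp_force: 0.9
clock: 9.05
position: [0.5109, 0.1418, 0.0796]
ee_rot: [0.994, -0.109, 0.0, 0.0]
ft_force: [0.2, -0.7, 5.0]
grip_width: 0.0
grasp_force: 2.3
clock: 9.3
position: [0.511, 0.1419, 0.0788]
ee_rot: [0.994, -0.109, 0.0, 0.0]
ft_force: [-7.3, -3.2, 19.8]
grip_width: 0.003
grasp_force: 10.1
```

Reset is fully in at 20 N. I'll let it go and retreat.

```bash
python3 -m crank '[[0,0,-0.02,0],[0,0,-0.06,0],[0,0,-0.14,0],[0,0,-0.22,0],[0,0,-0.3,0]]'
python3 -m crank '[[0,0,0,0],[0,0,0,0],[0,0,0,0],[0,0,0,0],[0,0,0,0]]'
python3 - <<'E'
from h import *
s=cam("side")
cv2.imwrite("pics/7.png",crop(s,180,120,200,260,2.3))
E
```

```text
clock: 9.72
position: [0.5101, 0.1419, 0.1983]
ee_rot: [0.994, -0.109, -0.001, 0.0]
ft_force: [1.2, -0.3, -0.9]
grip_width: -0.002
grasp_force: 0.0
clock: 10.13
position: [0.51, 0.1416, 0.1959]
ee_rot: [0.994, -0.109, -0.001, 0.0]
ft_force: [-1.2, -0.2, -0.5]
grip_width: -0.0
grasp_force: 0.0
```

View pics/7.png

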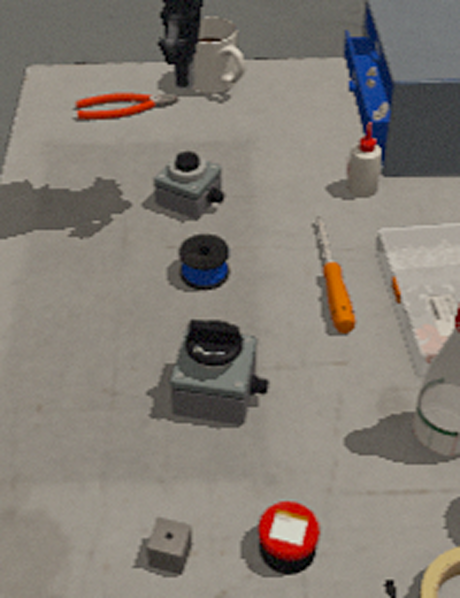

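Both buttons are out (187,160 and 213,340), the arm is clear of them, and the loose things look undisturbed.

```bash
python3 -c "
from workcell import manip; print(manip.hand_in())"
```

```text
the job is handed in; nothing more can be done
None
```

I pressed the stop in until it latched and twisted it clockwise until it sprang out, then pressed the reset fully in and let it go; the job was handed in at about 10 s of the 51 s allowed. The firmest pushes read about 23 N on the stop (above the 8–15 N you gave as enough to seat it) and 20 N on the reset, and the loose things look unmoved in the last picture.

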